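# Clear the returned filler tins from a paint shop's counter

## Robot

A 6-joint arm with a two-finger parallel gripper is mounted at the origin on the work surface. World frame = base frame: x ahead of the robot, y to its left, z up, the work surface at z = 0. Lengths are in m, angles in rad, forces in N, time in s.
With the tool pointing down it reaches from about 0.325 to 0.85 m from the base axis. Payload 4.4 kg.
Tool frame: the origin (TCP) lies on the centre line of the jaws, within the pads' length; the fingertips stand 8 mm ahead of it and the grasp point (between the pads) lies 11 mm behind it; z points along the fingers, y is the line along which they close (so a half turn about z gives the same grasp; the last joint's range is limited). The gripper opens to 94 mm and grips with 3 to 60 N. Pads are 16 mm wide; open, the fingers measure 119 mm over their backs; the gripper's body (75 mm by 177 mm) begins 78 mm behind the grasp point.
Start: joints at [0.985, 0.207, 1.542, -0, 1.393, -0.15], TCP at [0.243, 0.521, 0.178] pointing down, gripper open.
Joint ranges: [-2.73, 2.73], [-0.86, 2.22], [0.23, 2.46], [-1.11, 4.25], [0.08, 2.63], [-2.82, 2.82]. Speed limits (rad/s): [2.79, 2.79, 3.14, 3.14, 3.14, 3.14].

## Interface

Orientations are given as a unit quaternion [x, y, z, w].
In Python, from cell import bot gives the robot as it stands.
- The arm moves only by the shell command python3 -m inch 'ROWS' [FORCE]. ROWS is JSON, a list of rows, each a list of 7 numbers: the turn, a rotation vector about the tool's x, y, z in degrees, then the shift along the tool's x, y, z in mm, then the finger opening in mm, from 0 to 94. A call has 1 to 12 rows; each row is the pose to reach, as a shift and turn from the pose commanded when the call began, along the tool's axes at that moment; what a row does not reach only later rows make up. A row lasts 1/10 s, in which the tool goes at most 50 mm and 8.59 degrees, less where a joint would pass 70% of its speed; a pose out of reach is approached as far as the arm can. A call with a gripper value outside its range is refused whole. The fingers move at their own pace and stop on an object; FORCE is the grip in N (left out, the last holds). Time passes only in rows, so rows that repeat a pose let the fingers close. It gives the time, the measured TCP pose, the force, the opening and the grip force at its end, in the units of the state.
- bot.observe(): the state, without advancing time (a new reading comes with each control period).
- bot.read_camera(name): name is "scene" or "side" or "wrist"; returns the picture (400x640x3 uint8, red, green, blue); there is no depth.
- bot.camera_params(name): a dict with "fx", "fy", "cx", "cy" (pixels), "cam_to_world" (4x4, takes a point from camera to world coordinates). Camera axes: x right, y down, z forward; pixel columns grow to the right and rows downward; lengths in m; the calibration is good to about 2 mm. A picture is of the moment at which its call begins: read the wrist's pose just before it. camera_params takes no time and is no camera call; for the wrist camera it gives the pose at the moment of the call.
- bot.close_job(): hands the job in; it is judged then, once.
The state is a dict: "t": time; "joint_positions": joint angles; "joint_velocities": joint speeds; "effort": joint torques, N m; "tcp_pos": TCP position; "tool_rot": TCP orientation; "force": force on the tool from outside, world axes, zero at the start; "torque": the same for the moment, N m; "gripper_width": finger opening in m; "gripper_force": force on a finger pad.
Only numpy, scipy, OpenCV 4.12 (cv2) and the standard library are available. Lean on these libraries where they do the work, as an engineer would, in place of code of your own. Each camera call takes 0.05 s, during which the arm holds its last target. There are 200 camera calls.

## Task

Clear the returned filler tins off the paint shop's counter. They are too heavy to lift, so slide them: every unopened tin (white and blue, lid on) goes into the display lane, pushed in until the red sprung catch has snapped out behind the last one and all stand upright in the lane; every dried-out tin (dark, no lid) is pushed off the open side edge of the counter so that it tips into the waste crate. Leave the brush, the filling knife and the roll of tape where they are.

Things in the scene. Friction and masses are not known exactly. Their poses are not given: they have to be found in the camera images.
- tin1: unopened filler tin, white with a blue and a yellow band and its yellow lid on, 100 mm across and 88 mm tall, about 1.0 to 1.6 kg, a plain upright cylinder that slides on the counter under a push of 2 to 6 N. Origin: middle of its underside; z along its axis, up while it stands upright. May be absent
- tin2: unopened filler tin, white with a blue and a yellow band and its yellow lid on, 100 mm across and 88 mm tall, about 1.0 to 1.6 kg, a plain upright cylinder that slides on the counter under a push of 2 to 6 N. Origin: middle of its underside; z along its axis, up while it stands upright. May be absent
- tin3: unopened filler tin, white with a blue and a yellow band and its yellow lid on, 100 mm across and 88 mm tall, about 1.0 to 1.6 kg, a plain upright cylinder that slides on the counter under a push of 2 to 6 N. Origin: middle of its underside; z along its axis, up while it stands upright. May be absent
- spent1: dried-out filler tin, dull dark steel with a brown band, no lid, hard grey-brown filler showing at the top, 100 mm across and 88 mm tall, about 1.0 to 1.6 kg, a plain upright cylinder that slides on the counter under a push of 2 to 6 N. Origin: middle of its underside; z along its axis, up while it stands upright. May be absent
- spent2: dried-out filler tin, dull dark steel with a brown band, no lid, hard grey-brown filler showing at the top, 100 mm across and 88 mm tall, about 1.0 to 1.6 kg, a plain upright cylinder that slides on the counter under a push of 2 to 6 N. Origin: middle of its underside; z along its axis, up while it stands upright. May be absent
- lane: fixed grey display lane. Origin: middle of its mouth, on the counter; x runs into the lane, away from the robot, y left, z up. Guides 45 mm high, 4 mm thick, 106 mm apart inside, straight from x = 0 to the clear front stop at 370 mm; before x = 0 they flare out to 160 mm apart at x = -50 mm. Tins stand on the counter itself, no step. It holds three in a row; a tin pushed in shoves those ahead along
- catch (a joint): red sprung one-way catch in the lane's right-hand (-y) guide: an upright flap, 16 to 58 mm above the counter, on an upright pin at x = 35, y = -62 mm of the lane. rad: 0 = sprung out, 20 mm into the lane; a tin going in folds it back (0.8) with 3 to 6 N. It snaps to 0 behind a tin whose middle is past x = 94 mm of the lane; the tin then cannot come back
- catch_nose (a point): nose of the catch; sprung out, it is at x = 55, y = -33 mm of the lane, 37 mm above the counter. Whatever pushes a tin past it must be slim: free of the nose is y = -30 to +50 mm of the lane
- crate: green open waste crate on a trolley against the counter's open right-hand side. Origin: on the counter's straight edge, at counter-top height, beside the middle of the crate; axes along the world's, the edge along x. Opening: x = -210 to 210, y = -15 to -285 mm; near rim 30, floor 185 mm below the counter top. A tin pushed squarely off the edge tips in once its middle is past the edge
- knife: filling knife (steel blade 100 mm wide, wooden handle, 160 mm long) lying left of the lane; to be left alone. Origin: about its middle
- brush: flat paint brush, 235 mm long, lying left of the lane; to be left alone. Origin: where the ferrule meets the handle
- tape: roll of cream masking tape lying flat, 104 mm across, 24 mm high, to the right of the lane; to be left alone. Origin: middle of its underside

How it is judged:
At the end, for the whole second after the job is handed in: unopened tins: upright (0.08 rad) on the counter in the lane, middle over 88 mm in from the mouth and within 15 mm of its middle line, catch sprung out behind them (under 0.12 rad); dried-out tins: in the crate, over 20 mm below the counter top; all at rest (x of tin1 in the frame of lane between 0.088 and 0.335 m and y of tin1 in the frame of lane between -0.015 and 0.015 m and height (world z) of each of tin1, tin2, tin3 below 0.01 m and angle between each of tin1, tin2, tin3's own z axis and vertical below 0.08 rad and linear speed of each of tin1, tin2, tin3 below 0.02 m/s and x of tin2 in the frame of lane between 0.088 and 0.335 m and y of tin2 in the frame of lane between -0.015 and 0.015 m and x of tin3 in the frame of lane between 0.088 and 0.335 m and y of tin3 in the frame of lane between -0.015 and 0.015 m and x of spent1 in the frame of crate between -0.22 and 0.22 m and y of spent1 in the frame of crate between -0.295 and -0.005 m and height (world z) of each of spent1, spent2 below -0.02 m and linear speed of each of spent1, spent2 below 0.05 m/s and x of spent2 in the frame of crate between -0.22 and 0.22 m and y of spent2 in the frame of crate between -0.295 and -0.005 m and value of joint catch below 0.12 rad); the robot touches nothing.
It fails at once if the knife is shifted by more than 30 mm (distance of knife from where it was at the start of the episode above 0.03 m).
It fails at once if the brush is shifted by more than 30 mm (distance of brush from where it was at the start of the episode above 0.03 m).
It fails at once if the tape is shifted by more than 30 mm (distance of tape from where it was at the start of the episode above 0.03 m).
Of tin1, tin2, tin3, spent1, spent2 only 4 to 5 are there at a start; the rules pass over those that are not, and their reading is None.
At some moment in a run one of tin1, tin2, tin3, spent1, spent2 may be knocked a few centimetres aside while the robot is not near it.
It also fails if it takes over 210 s, if anything falls off the work surface, if the arm or the gripper's body presses on something with over 40 N, if the wrist force passes 120 N, or if a joint passes its speed limit or range.

## Working session

There is one attempt and no reset: what is moved stays moved. The work goes in short steps, Python scripts to look and compute and a shell command to move; the robot and the scene stay as the last step left them, time stands still between calls to the robot, and variables do not carry over. Pictures are saved under pics/ and viewed, at most 14 in all, crops included, and the job is handed in when it is done.

```bash
ls; mkdir -p pics
cat > h.py <<'E'
import numpy as np, cv2
from cell import bot
from scipy.spatial.transform import Rotation as R
def snap(n,f):
    p=bot.camera_params(n); im=bot.read_camera(n); cv2.imwrite(f'pics/{f}.png',im[:,:,::-1]); return im,p
def px(p,u,v,z):
    T=np.array(p['cam_to_world']); d=T[:3,:3]@np.array([(u-p['cx'])/p['fx'],(v-p['cy'])/p['fy'],1]); o=T[:3,3]
    return (o+d*(z-o[2])/d[2]).round(4)
def proj(p,X):
    T=np.linalg.inv(np.array(p['cam_to_world'])); c=T[:3,:3]@np.array(X)+T[:3,3]
    return (c[:2]/c[2]*[p['fx'],p['fy']]+[p['cx'],p['cy']]).round(1)
def st():
    s=bot.observe(); print(s['t'],np.round(s['tcp_pos'],4),'rot\n',R.from_quat(s['tool_rot']).as_matrix().round(3),'F',np.round(s['force'],1),s['gripper_width'])
E
python3 - <<'E'
from h import *
st()
for n in ('scene','side'):
    im,p=snap(n,n+'0'); print(n,np.array(p['cam_to_world']).round(3).tolist())
E
```

```text
pics
0.0 [0.2423 0.5205 0.1769] rot
 [[-0.907  0.422 -0.001]
 [ 0.422  0.907 -0.002]
 [ 0.    -0.002 -1.   ]] F [-0.7  0.2  0.4] 0.09376708033857598
scene [[0.011, 0.671, -0.741, 1.305], [1.0, -0.019, -0.002, 0.016], [-0.016, -0.741, -0.671, 0.737], [0.0, 0.0, 0.0, 1.0]]
side [[-0.947, -0.237, 0.217, 0.226], [-0.321, 0.654, -0.685, 1.059], [0.02, -0.718, -0.696, 1.129], [0.0, 0.0, 0.0, 1.0]]
```

View pics/scene0.png

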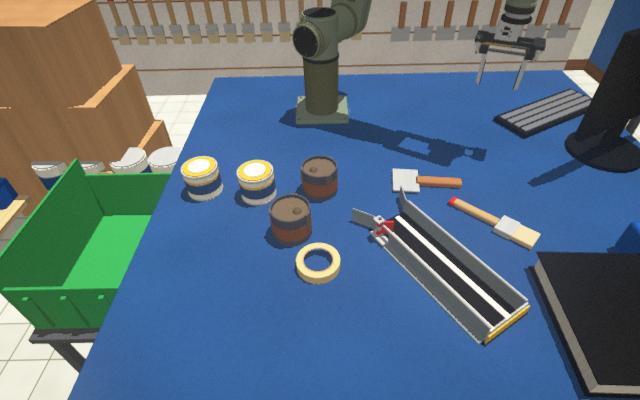

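View pics/side0.png

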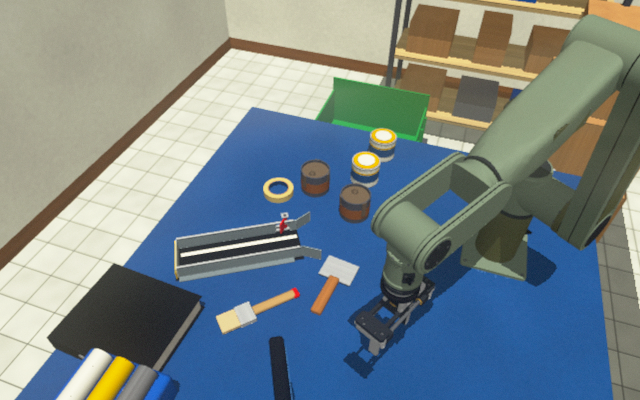

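The scene view shows two unopened tins near the right edge (px about 200,165 and 256,170) and two spent tins (320,170; 291,210). The tape is at 318,262 and the lane mouth is near 385,215. I'll enlarge it.

Run:
```python
from h import *
im=cv2.imread('pics/scene0.png')
cv2.imwrite('pics/c1.png',cv2.resize(im[140:340,170:430],None,fx=3,fy=3,interpolation=cv2.INTER_CUBIC)[:600,:780])
cv2.imwrite('pics/c2.png',cv2.resize(im[160:350,340:550],None,fx=3.15,fy=3.15,interpolation=cv2.INTER_CUBIC))
```

```text
(no output)
```

View pics/c1.png

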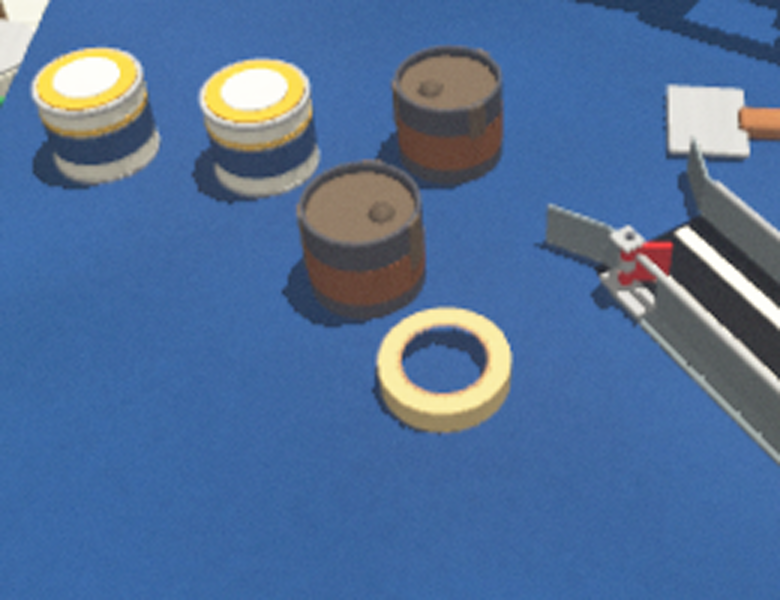

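View pics/c2.png

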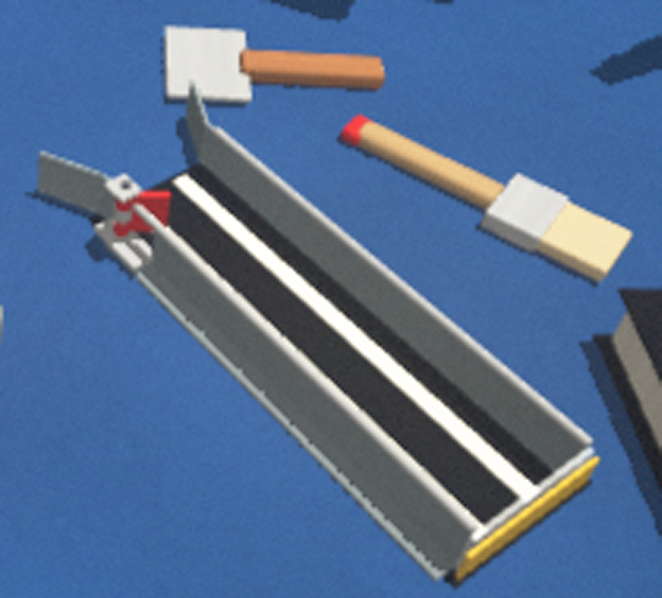

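Run:
```python
from h import *
p=bot.camera_params('scene')
c1=lambda u,v,z:px(p,170+u/3,140+v/3,z)
c2=lambda u,v,z:px(p,340+u/3.15,160+v/3.15,z)
for n,a in dict(tinA=(89,81,.088),tinB=(256,93,.088),spA=(447,87,.088),spB=(361,203,.088),tape=(445,365,.024)).items(): print(n,c1(*a))
for n,a in dict(Lm=(212,130,.045),Lfl=(193,85,.045),Rfl=(40,155,.045),Rm=(107,178,.045),Lend=(590,440,.045),Rend=(480,535,.045),s0=(180,180,0),s1=(527,493,0),blade1=(167,100,0),blade2=(250,100,0),bladeT=(167,28,0),handle=(383,72,0),br=(340,135,0)).items(): print(n,c2(*a))
L=[c2(212,130,.045),c2(590,440,.045),c2(140,210,.045),c2(480,535,.045),c2(180,180,0),c2(527,493,0)]
for i in (0,2,4): d=L[i+1]-L[i]; print(np.degrees(np.arctan2(d[1],d[0])),np.linalg.norm(d))
for r,c in ((150,195),(250,150),(380,70)): pass
print('edge',px(p,205,90,0),px(p,82,380,0),px(p,125,265,0))
```

```text
tinA [ 0.4544 -0.3356  0.088 ]
tinB [ 0.4771 -0.1786  0.088 ]
spA [ 0.4738 -0.0053  0.088 ]
spB [ 0.6243 -0.0748  0.088 ]
tape [ 0.7409 -0.0079  0.024 ]
Lm [0.5635 0.226  0.045 ]
Lfl [0.5057 0.2191 0.045 ]
Rfl [0.5895 0.0808 0.045 ]
Rm [0.6175 0.1328 0.045 ]
Lend [0.8655 0.4211 0.045 ]
Rend [0.9302 0.3283 0.045 ]
s0 [0.5768 0.2021 0.    ]
s1 [0.8764 0.3897 0.    ]
blade1 [0.4739 0.2054 0.    ]
blade2 [0.4761 0.2808 0.    ]
bladeT [0.3678 0.2202 0.    ]
handle [0.4404 0.4118 0.    ]
br [0.5249 0.351  0.    ]
32.863530916590825 0.35953860710638574
32.070434994546154 0.3267657570798997
32.053490484363074 0.35348821762542526
edge [-0.1848 -0.4828  0.    ] [ 0.992  -0.4537  0.    ] [ 0.7209 -0.4744  0.    ]
```

```bash
cat >> h.py <<'E'
def to(x,y,z,yaw=None):
    """shift (tool axes, mm) and turn about tool z (deg) to reach; yaw = world angle of tool y"""
    s=bot.observe(); M=R.from_quat(s['tool_rot']).as_matrix(); d=M.T@(np.array([x,y,z])-s['tcp_pos'])*1000
    cur=np.degrees(np.arctan2(M[1,1],M[0,1])); t=0 if yaw is None else ((cur-yaw+180)%360-180)
    print('shift',d.round(),'turn',round(t,1),'t',s['t'],'j',np.round(s['joint_positions'],2))
E
python3 - <<'E'
from h import *
p=bot.camera_params('side')
for n,a in dict(tinA=(383,137),tinB=(366,159),spA=(355,191),spB=(316,168)).items(): print(n,px(p,*a,.088))
for u,v in ((430,95),(333,80),(428,135),(318,120)): print(px(p,u,v,-.03))
p=bot.camera_params('scene')
for u,v in ((168,175),(130,290),(118,330)): print(px(p,u,v,-.03))
to(.624,.035,.17,0)
E
```

```text
tinA [ 0.4439 -0.3269  0.088 ]
tinB [ 0.4702 -0.1826  0.088 ]
spA [ 0.4618 -0.0138  0.088 ]
spB [ 0.6182 -0.0776  0.088 ]
[ 0.339  -0.8716 -0.03  ]
[ 0.7998 -0.8401 -0.03  ]
[ 0.296 -0.562 -0.03 ]
[ 0.7586 -0.5045 -0.03  ]
[ 0.3386 -0.4917 -0.03  ]
[ 0.7718 -0.4545 -0.03  ]
[ 0.8739 -0.443  -0.03  ]
shift [-551. -279.    7.] turn 65.0 t 0.1 j [ 0.98  0.21  1.54 -0.    1.39 -0.15]
```

```bash
python3 -m inch '[[0,0,65,-551,-279,0,50],[0,0,65,-551,-279,0,50],[0,0,65,-551,-279,0,50],[0,0,65,-551,-279,0,50],[0,0,65,-551,-279,0,50],[0,0,65,-551,-279,0,50],[0,0,65,-551,-279,0,50],[0,0,65,-551,-279,0,50],[0,0,65,-551,-279,0,50],[0,0,65,-551,-279,0,50],[0,0,65,-551,-279,0,50],[0,0,65,-551,-279,0,50]]'
python3 -m inch '[[0,0,0,0,0,0,50],[0,0,0,0,0,0,50]]'
python3 - <<'E'
from h import *
to(.622,.02,.03,0); im,p=snap('wrist','w1'); st()
E
```

```text
t: 1.3
tcp_pos: [0.6141, 0.0478, 0.1775]
tool_rot: [0.707, 0.707, -0.0, -0.0]
force: [-0.1, 0.9, -1.0]
gripper_width: 0.05
gripper_force: 0.0
t: 1.5
tcp_pos: [0.6133, 0.0486, 0.177]
tool_rot: [0.708, 0.706, -0.001, -0.001]
force: [-0.6, 0.1, -0.2]
gripper_width: 0.0504
gripper_force: 0.0
shift [-29.   9. 147.] turn -0.1 t 1.5 j [-0.06  0.29  1.44  0.    1.41 -0.06]
1.55 [0.6127 0.0498 0.1771] rot
 [[ 0.     1.    -0.002]
 [ 1.    -0.     0.001]
 [ 0.001 -0.002 -1.   ]] F [-0.1  0.9 -0.4] 0.04995599781697056
```

View pics/w1.png

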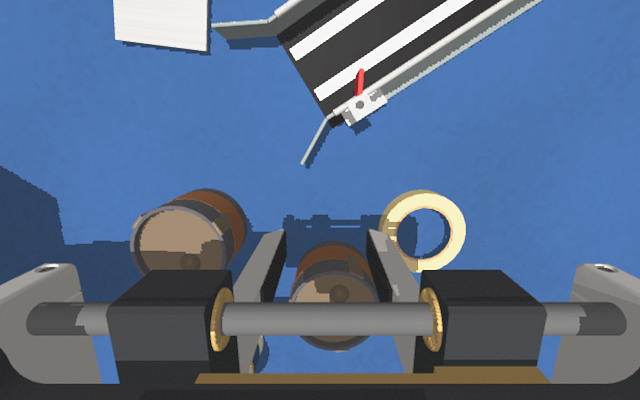

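The wrist view shows spB's top centred at about (335,297), just ahead of the fingers, spA at (180,245), and the lane mouth's right and left guide corners at (328,118) and (277,15).

Run:
```python
from h import *
p=bot.camera_params('wrist')
print('spB',px(p,333,298,.088),'spA',px(p,180,245,.088),'tape',px(p,424,230,.024))
for u,v in((328,118),(277,15),(213,27),(303,163)): print(px(p,u,v,.045))
to(.623,.02,.03,0)
```

```text
spB [ 0.6192 -0.0609  0.088 ] spA [0.4601 0.0006 0.088 ] tape [ 0.7334 -0.0054  0.024 ]
[0.6138 0.1285 0.045 ]
[0.5632 0.2268 0.045 ]
[0.4988 0.2163 0.045 ]
[0.5861 0.0804 0.045 ]
shift [-30.  11. 147.] turn -0.0 t 1.55 j [-0.06  0.29  1.44  0.    1.41 -0.06]
```

```bash
python3 -m inch '[[0,0,0,-30,9,0,50],[0,0,0,-30,9,50,50],[0,0,0,-30,9,95,50],[0,0,0,-30,9,135,50],[0,0,0,-30,9,147,50],[0,0,0,-30,9,147,50],[0,0,0,-40,9,147,50],[0,0,0,-50,9,147,50],[0,0,0,-60,9,147,50],[0,0,0,-70,9,147,50],[0,0,0,-80,9,147,50],[0,0,0,-90,9,147,50]]'
python3 -m inch '[[0,0,0,-15,0,0,50],[0,0,0,-30,0,0,50],[0,0,0,-45,0,0,50],[0,0,0,-60,0,0,50],[0,0,0,-75,0,0,50],[0,0,0,-90,0,0,50],[0,0,0,-105,0,0,50],[0,0,0,-120,0,0,50],[0,0,0,-135,0,0,50],[0,0,0,-150,0,0,50],[0,0,0,-165,0,0,50],[0,0,0,-180,0,0,50]]'
python3 - <<'E'
from h import *
st(); im,p=snap('scene','s2'); print(proj(p,bot.observe()['tcp_pos']))
E
```

```text
t: 2.75
tcp_pos: [0.623, -0.0384, 0.0321]
tool_rot: [0.707, 0.707, 0.002, -0.002]
force: [-0.2, 7.6, 3.3]
gripper_width: 0.0504
gripper_force: 4.6
t: 3.95
tcp_pos: [0.6232, -0.2181, 0.0321]
tool_rot: [0.707, 0.707, 0.002, -0.002]
force: [0.4, 8.1, 5.5]
gripper_width: 0.0499
gripper_force: 4.8
3.95 [ 0.6232 -0.2181  0.0321] rot
 [[-0.     1.     0.001]
 [ 1.     0.     0.006]
 [ 0.006  0.001 -1.   ]] F [0.4 8.1 5.5] 0.04987100024453042
[234.  224.4]
```

View pics/s2.png

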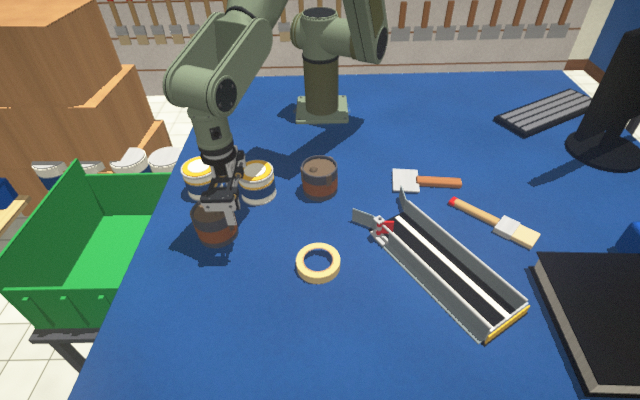

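The tin is held between the fingers at (215,222) and sliding square to the edge, so I'll keep pushing.

```bash
python3 -m inch '[[0,0,0,-15,0,0,50],[0,0,0,-30,0,0,50],[0,0,0,-45,0,0,50],[0,0,0,-60,0,0,50],[0,0,0,-75,0,0,50],[0,0,0,-90,0,0,50],[0,0,0,-105,0,0,50],[0,0,0,-120,0,0,50],[0,0,0,-135,0,0,50],[0,0,0,-150,0,0,50],[0,0,0,-165,0,0,50],[0,0,0,-180,0,0,50]]'
python3 -m inch '[[0,0,0,-13,0,0,50],[0,0,0,-26,0,0,50],[0,0,0,-39,0,0,50],[0,0,0,-50,0,0,50],[0,0,0,-60,0,0,50],[0,0,0,-60,0,0,50],[0,0,0,-60,0,0,50],[0,0,0,-60,0,0,50],[0,0,0,-60,0,0,50]]'
python3 - <<'E'
from h import *
st(); im,p=snap('scene','s3')
E
```

```text
t: 5.2
tcp_pos: [0.6233, -0.3975, 0.032]
tool_rot: [0.707, 0.708, 0.002, -0.002]
force: [0.0, 8.6, 6.1]
gripper_width: 0.0504
gripper_force: 5.3
t: 6.1
tcp_pos: [0.623, -0.4597, 0.031]
tool_rot: [0.707, 0.708, 0.0, -0.0]
force: [0.2, -0.2, -0.4]
gripper_width: 0.0499
gripper_force: 0.0
6.1 [ 0.623  -0.4597  0.031 ] rot
 [[-0.001  1.    -0.   ]
 [ 1.     0.001  0.   ]
 [ 0.    -0.    -1.   ]] F [ 0.2 -0.2 -0.4] 0.04986615589201122
```

View pics/s3.png

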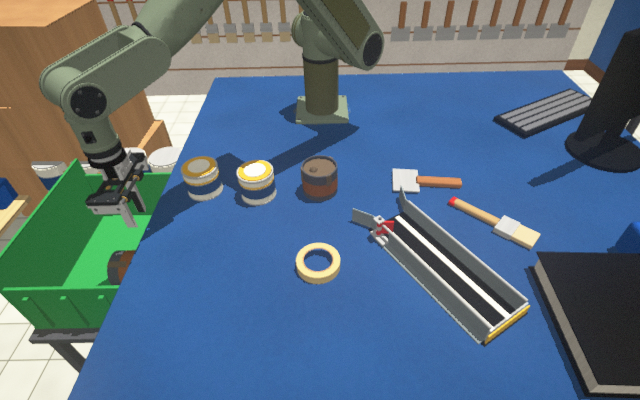

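Spent tin 1 is in the crate at (120,267), and the other tins haven't moved. Next I'll get behind spA and push it +x, clear of tinB.

```bash
python3 -m inch '[[0,0,0,0,0,-50,50],[0,0,0,0,0,-100,50],[0,0,0,0,0,-120,50],[0,0,-9,0,0,-120,50]]' >/dev/null
python3 - <<'E'
from h import *
to(.388,-.006,.15,90)
E
```

```text
shift [ 488. -165.    3.] turn -81.1 t 6.55 j [-0.75  0.65  0.97  0.    1.51 -0.9 ]
```

```bash
python3 -m inch '[[0,0,-81,455,-233,0,50],[0,0,-81,455,-233,0,50],[0,0,-81,455,-233,0,50],[0,0,-81,455,-233,0,50],[0,0,-81,455,-233,0,50],[0,0,-81,455,-233,0,50],[0,0,-81,455,-233,0,50],[0,0,-81,455,-233,0,50],[0,0,-81,455,-233,0,50],[0,0,-81,455,-233,0,50],[0,0,-81,455,-233,0,50],[0,0,-81,455,-233,0,50]]'
python3 - <<'E'
from h import *
to(.388,-.006,.03,90); im,p=snap('side','d1')
E
```

```text
t: 7.75
tcp_pos: [0.324, -0.0446, 0.1514]
tool_rot: [0.002, 1.0, -0.001, 0.001]
force: [-0.6, 0.5, -0.5]
gripper_width: 0.0496
gripper_force: 0.0
shift [-64.  39. 121.] turn -0.2 t 7.75 j [-0.4  -0.35  2.12 -0.    1.37 -1.97]
```

```bash
python3 -m inch '[[0,0,0,-64,39,0,50],[0,0,0,-64,39,0,50],[0,0,0,-64,39,0,50],[0,0,0,-64,39,0,50]]'
python3 - <<'E'
from h import *
to(.388,-.006,.03,90); im,p=snap('wrist','w2')
E
```

```text
t: 8.2
tcp_pos: [0.389, -0.0079, 0.1508]
tool_rot: [0.003, 1.0, -0.0, -0.001]
force: [0.1, 0.5, -0.5]
gripper_width: 0.05
gripper_force: 0.0
shift [  1.   2. 121.] turn -0.4 t 8.2 j [-0.24 -0.18  1.99 -0.    1.33 -1.81]
```

View pics/w2.png

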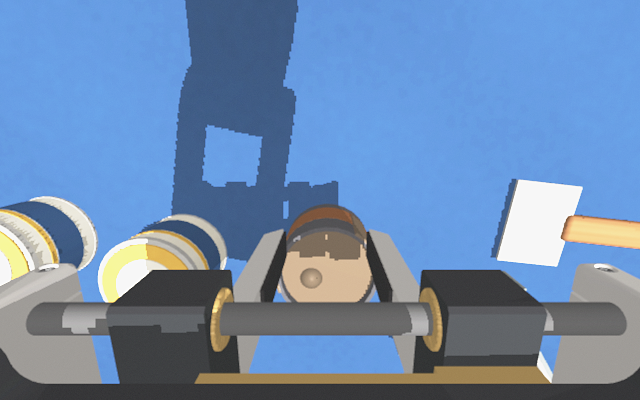

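spA's top is centred at about (326,270) in the wrist view, between the fingers, and the tool is on its base side.

```bash
python3 - <<'E'
from h import *
p=bot.camera_params('wrist')
print(px(p,326,270,.088),px(p,326,205,0),px(p,155,270,.088))
E
python3 -m inch '[[0,0,0,3,-4,50,50],[0,0,0,3,-4,100,50],[0,0,0,3,-4,120,50],[0,0,0,3,-4,120,50]]'
```

```text
[ 0.4513 -0.0088  0.088 ] [ 0.4094 -0.0085  0.    ] [ 0.4499 -0.1738  0.088 ]
t: 8.65
tcp_pos: [0.3809, -0.0108, 0.0279]
tool_rot: [0.004, 1.0, 0.001, -0.004]
force: [0.7, -0.5, 0.2]
gripper_width: 0.0498
gripper_force: 0.0
```

```bash
python3 -m inch '[[0,0,0,-12,0,0,50],[0,0,0,-24,0,0,50],[0,0,0,-36,0,0,50],[0,0,0,-51,0,0,50],[0,0,0,-66,0,0,50],[0,0,0,-81,0,0,50],[0,0,0,-96,0,0,50],[0,0,0,-111,0,0,50],[0,0,0,-126,0,0,50],[0,0,0,-141,0,0,50],[0,0,0,-155,0,0,50],[0,0,0,-166,0,0,50]]'
python3 -m inch '[[0,0,0,-6,0,0,50],[0,0,0,-12,0,0,50],[0,0,0,-12,0,0,50],[0,0,0,20,0,-50,50],[0,0,0,20,0,-100,50],[0,0,0,20,0,-125,50],[0,0,0,20,0,-125,50]]'
python3 - <<'E'
from h import *
im,p=snap('scene','s4'); to(.612,.07,.155,0)
cv2.imwrite('pics/s4c.png',cv2.resize(im[140:340,170:430,::-1],None,fx=3,fy=3,interpolation=cv2.INTER_CUBIC))
E
```

```text
t: 9.85
tcp_pos: [0.5519, -0.0121, 0.0322]
tool_rot: [0.003, 1.0, -0.0, -0.001]
force: [-6.4, -0.2, 2.1]
gripper_width: 0.05
gripper_force: 4.0
t: 10.55
tcp_pos: [0.5385, -0.013, 0.1645]
tool_rot: [0.003, 1.0, -0.002, 0.009]
force: [1.1, 0.0, -0.5]
gripper_width: 0.0501
gripper_force: 0.0
shift [-75.  83.   7.] turn 89.6 t 10.6 j [-0.19  0.13  1.67  0.    1.33 -1.75]
```

View pics/s4c.png

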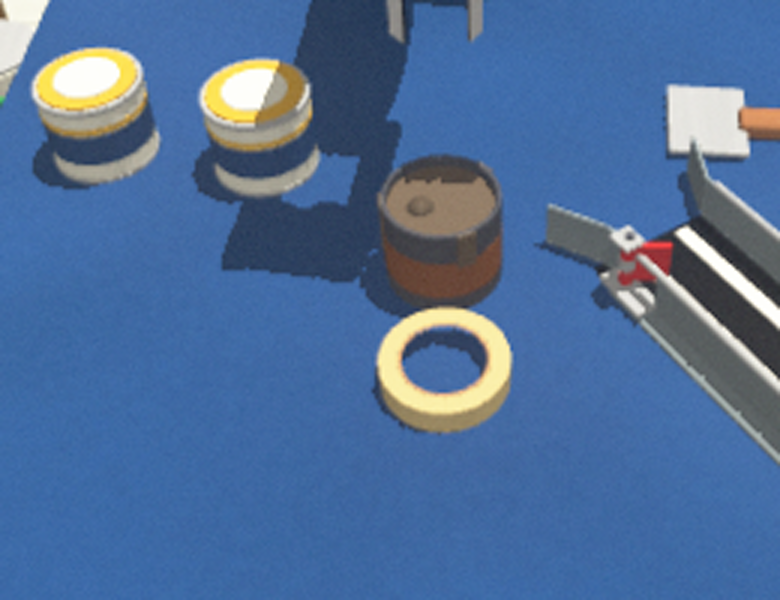

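spA now stands at crop (440,199), roughly (0.614, -0.01), between the tape and the tinB line. I'll come down between it and the flare, then push −y.

```bash
python3 -m inch '[[0,0,45,-75,68,0,40],[0,0,90,-75,68,0,40],[0,0,90,-75,68,0,40],[0,0,90,-75,68,0,40],[0,0,90,-75,68,0,40],[0,0,90,-75,68,0,40],[0,0,90,-75,68,0,40],[0,0,90,-75,68,0,40],[0,0,90,-75,68,0,40],[0,0,90,-75,68,0,40],[0,0,90,-75,68,0,40],[0,0,90,-75,68,0,40]]'
python3 - <<'E'
from h import *
p=bot.camera_params('scene'); print(px(p,170+440/3,140+199/3,.088)); to(.613,.054,.03,0)
E
```

```text
t: 11.8
tcp_pos: [0.607, 0.0557, 0.155]
tool_rot: [0.709, 0.705, -0.0, -0.0]
force: [0.4, 0.8, 0.7]
gripper_width: 0.0401
gripper_force: 0.0
[ 0.6214 -0.0106  0.088 ]
shift [ -2.   6. 125.] turn -0.4 t 11.8 j [-0.05  0.3   1.48  0.    1.37 -0.04]
```

```bash
python3 -m inch '[[0,0,0,-2,6,40,40],[0,0,0,-2,6,80,40],[0,0,0,-2,6,115,40],[0,0,0,-2,6,125,40],[0,0,0,-2,6,125,40],[0,0,0,-12,6,125,40],[0,0,0,-22,6,125,40],[0,0,0,-32,6,125,40],[0,0,0,-45,6,125,40],[0,0,0,-60,6,125,40],[0,0,0,-75,6,125,40],[0,0,0,-90,6,125,40]]'
python3 -m inch '[[0,0,0,-15,0,0,40],[0,0,0,-30,0,0,40],[0,0,0,-45,0,0,40],[0,0,0,-60,0,0,40],[0,0,0,-75,0,0,40],[0,0,0,-90,0,0,40],[0,0,0,-105,0,0,40],[0,0,0,-120,0,0,40],[0,0,0,-135,0,0,40],[0,0,0,-150,0,0,40],[0,0,0,-165,0,0,40],[0,0,0,-180,0,0,40]]'
python3 -m inch '[[0,0,0,-15,0,0,40],[0,0,0,-30,0,0,40],[0,0,0,-45,0,0,40],[0,0,0,-60,0,0,40],[0,0,0,-75,0,0,40],[0,0,0,-90,0,0,40],[0,0,0,-105,0,0,40],[0,0,0,-120,0,0,40],[0,0,0,-135,0,0,40],[0,0,0,-150,0,0,40],[0,0,0,-165,0,0,40],[0,0,0,-180,0,0,40]]'
python3 -m inch '[[0,0,0,-13,0,0,40],[0,0,0,-26,0,0,40],[0,0,0,-39,0,0,40],[0,0,0,-50,0,0,40],[0,0,0,-60,0,0,40],[0,0,0,-60,0,0,40],[0,0,0,-60,0,0,40],[0,0,0,-60,0,-50,40],[0,0,0,-60,0,-100,40],[0,0,0,-60,0,-125,40],[0,0,0,-60,0,-125,40]]'
python3 - <<'E'
from h import *
st(); im,p=snap('scene','s5')
E
```

```text
t: 13.0
tcp_pos: [0.6134, -0.0342, 0.033]
tool_rot: [0.71, 0.705, 0.002, 0.0]
force: [-0.3, 6.6, 0.9]
gripper_width: 0.0398
gripper_force: 3.2
t: 14.2
tcp_pos: [0.6115, -0.2139, 0.0329]
tool_rot: [0.709, 0.705, 0.001, -0.0]
force: [0.2, 7.1, 1.5]
gripper_width: 0.0403
gripper_force: 3.6
t: 15.4
tcp_pos: [0.61, -0.3934, 0.0331]
tool_rot: [0.709, 0.705, 0.001, -0.001]
force: [0.3, 7.6, 5.2]
gripper_width: 0.0401
gripper_force: 4.4
t: 16.5
tcp_pos: [0.6128, -0.4563, 0.1637]
tool_rot: [0.709, 0.705, 0.0, 0.006]
force: [-0.7, -0.5, -0.4]
gripper_width: 0.0398
gripper_force: 0.0
16.5 [ 0.6128 -0.4563  0.1637] rot
 [[ 0.006  1.     0.009]
 [ 1.    -0.006 -0.008]
 [-0.008  0.009 -1.   ]] F [-0.7 -0.5 -0.4] 0.03978879538872321
```

View pics/s5.png

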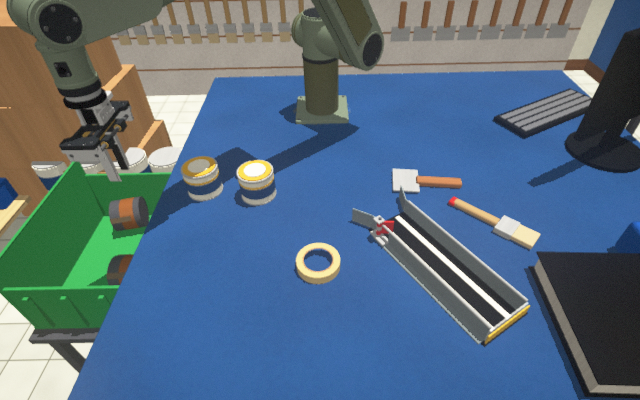

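Both spent tins are in the crate. The unopened tins are still at (200,165) and (256,170). Next is tinB.

```bash
python3 -m inch '[[0,0,0,200,-143,5,40],[0,0,0,200,-143,5,40],[0,0,0,200,-143,5,40],[0,0,0,200,-143,5,40],[0,0,0,200,-143,5,40],[0,0,0,200,-143,5,50],[0,0,0,200,-143,5,50],[0,0,0,200,-143,5,50]]'
cat >> h.py <<'E'
def lids(n):
    p=bot.camera_params(n); im=bot.read_camera(n); h=cv2.cvtColor(im,cv2.COLOR_RGB2HSV)
    m=((h[:,:,0]>18)&(h[:,:,0]<32)&(h[:,:,1]>170)&(h[:,:,2]>90)).astype(np.uint8)
    m=cv2.morphologyEx(m,cv2.MORPH_CLOSE,np.ones((3,3)))
    for c in cv2.findContours(m,cv2.RETR_EXTERNAL,cv2.CHAIN_APPROX_NONE)[0]:
        if len(c)>25:
            x,y,w,hh=cv2.boundingRect(c); print(n,(x,y,w,hh),px(p,x+w/2,y+hh/2,.088))
E
python3 - <<'E'
from h import *
lids('scene');lids('side');lids('wrist');to(.469,-.256,.03,0); snap('wrist','w3')
E
```

```text
t: 17.35
tcp_pos: [0.4684, -0.254, 0.1505]
tool_rot: [0.709, 0.705, -0.0, -0.0]
force: [0.0, 0.7, -0.3]
gripper_width: 0.0498
gripper_force: 0.0
scene (183, 158, 31, 18) [ 0.4543 -0.3388  0.088 ]
side (87, 356, 47, 44) [0.814  0.7644 0.088 ]
side (354, 153, 25, 15) [ 0.4664 -0.1754  0.088 ]
side (378, 131, 17, 12) [ 0.4317 -0.3314  0.088 ]
shift [ -1.   0. 121.] turn -0.4 t 17.5 j [-0.66  0.14  1.67 -0.    1.32 -0.65]
```

View pics/w3.png

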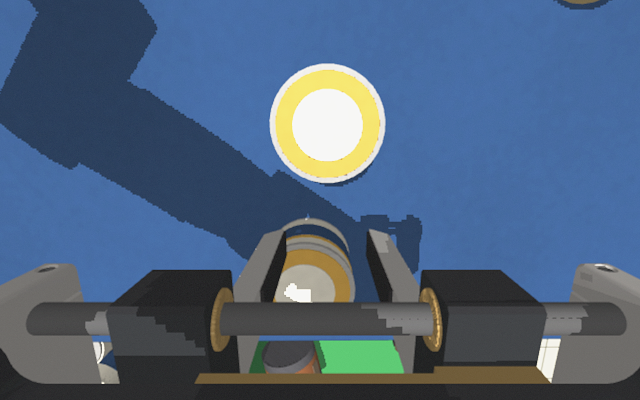

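tinB's lid is centred at (327,124) and tinA's at about (315,288).

Run:
```python
from h import *
p=bot.camera_params('wrist')
print(px(p,327.5,124,.088),px(p,317,285,.088),px(p,315,218,0))
```

```text
[ 0.4698 -0.1825  0.088 ] [ 0.4584 -0.3351  0.088 ] [ 0.4541 -0.2936  0.    ]
```

```bash
python3 -m inch '[[0,0,0,0,1,45,50],[0,0,0,0,1,90,50],[0,0,0,0,1,115,50],[0,0,0,0,1,121,50],[0,0,0,0,1,121,50],[0,0,0,8,1,121,50],[0,0,0,16,2,121,50],[0,0,0,24,2,121,50],[0,0,0,34,3,121,50],[0,0,0,46,4,121,50],[0,0,0,58,5,121,50],[0,0,0,70,6,121,50]]'
python3 -m inch '[[0,0,0,14,1,0,50],[0,0,0,28,2,0,50],[0,0,0,42,3,0,50],[0,0,0,56,5,0,50],[0,0,0,70,6,0,50],[0,0,0,84,7,0,50],[0,0,0,98,8,0,50],[0,0,0,112,9,0,50],[0,0,0,126,10,0,50],[0,0,0,140,12,0,50],[0,0,0,154,13,0,50],[0,0,0,168,14,0,50]]'
python3 - <<'E'
from h import *
to(.496,.068,.032,0); st()
E
```

```text
t: 18.75
tcp_pos: [0.476, -0.1853, 0.0321]
tool_rot: [0.709, 0.705, -0.001, 0.003]
force: [0.2, -5.7, 0.3]
gripper_width: 0.05
gripper_force: 2.9
t: 19.95
tcp_pos: [0.491, -0.0169, 0.032]
tool_rot: [0.709, 0.705, -0.0, 0.003]
force: [-0.4, -6.5, 2.4]
gripper_width: 0.05
gripper_force: 3.2
shift [85.  5. -0.] turn -0.3 t 19.95 j [-0.21  0.21  1.88 -0.    1.05 -0.2 ]
19.95 [ 0.491  -0.0169  0.032 ] rot
 [[ 0.005  1.     0.004]
 [ 1.    -0.005 -0.005]
 [-0.005  0.004 -1.   ]] F [-0.4 -6.5  2.4] 0.05002330954774325
```

```bash
python3 -m inch '[[0,0,0,13,1,0,50],[0,0,0,26,2,0,50],[0,0,0,39,3,0,50],[0,0,0,52,4,0,50],[0,0,0,65,5,0,50],[0,0,0,74,5,0,50],[0,0,0,80,5,0,50],[0,0,0,85,5,0,50],[0,0,0,50,5,0,50],[0,0,0,40,5,-50,50],[0,0,0,40,5,-100,50],[0,0,0,40,5,-125,50]]'
python3 - <<'E'
from h import *
to(.437,.082,.157,-57.7);to(.437,.082,.157,122.3); lids('scene'); lids('side')
E
```

```text
t: 21.15
tcp_pos: [0.4972, 0.0246, 0.1604]
tool_rot: [0.71, 0.705, 0.003, 0.003]
force: [0.5, 0.2, 0.5]
gripper_width: 0.0501
gripper_force: 0.0
shift [ 57. -61.   3.] turn 57.3 t 21.15 j [-0.13  0.05  1.75  0.    1.33 -0.12]
shift [ 57. -61.   3.] turn -122.7 t 21.15 j [-0.13  0.05  1.75  0.    1.33 -0.12]
scene (183, 164, 23, 12) [ 0.4675 -0.3467  0.088 ]
side (87, 356, 47, 44) [0.814  0.7644 0.088 ]
side (318, 208, 29, 21) [0.4929 0.1265 0.088 ]
side (372, 129, 23, 14) [ 0.4436 -0.3335  0.088 ]
```

```bash
python3 -m inch '[[0,0,57,57,-61,0,50],[0,0,57,57,-61,0,50],[0,0,57,57,-61,0,50],[0,0,57,57,-61,0,50],[0,0,57,57,-61,0,50],[0,0,57,57,-61,0,50],[0,0,57,57,-61,0,50],[0,0,57,57,-61,0,50],[0,0,57,57,-61,0,50],[0,0,57,57,-61,0,50]]'
python3 - <<'E'
from h import *
snap('wrist','w4'); to(.437,.082,.032,-57.7)
E
```

```text
t: 22.25
tcp_pos: [0.4336, 0.082, 0.1547]
tool_rot: [0.96, 0.282, -0.0, -0.0]
force: [0.4, -0.3, 0.1]
gripper_width: 0.0501
gripper_force: 0.0
shift [  3.   2. 123.] turn 0.4 t 22.3 j [-0.01 -0.06  1.88  0.    1.33  0.99]
```

View pics/w4.png

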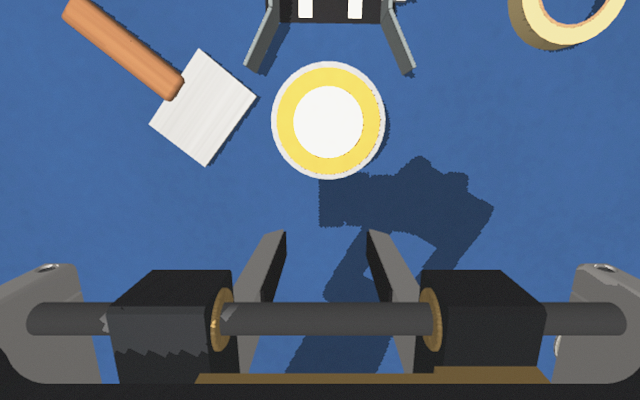

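The tin is at (328,120), and the flare tips at (247,68) and (411,70) are symmetric about it, so it's nearly on the lane axis.

Run:
```python
from h import *
p=bot.camera_params('wrist'); s=bot.observe(); M=R.from_quat(s['tool_rot']).as_matrix()
for n,a in dict(tin=(328.5,120.5,.088),L=(245,65,.045),R=(412,68,.045),Lm=(280,0,.045),Rm=(388,0,.045),stripe0=(305,15,0),stripe1=(355,15,0)).items():
    X=px(p,*a); print(n,X,(M.T@(X-s['tcp_pos'])*1000).round(1))
```

```text
tin [0.4977 0.1205 0.088 ] [74.7  2.1 66.8]
L [0.4983 0.2158 0.045 ] [126.7 -77.7 109.8]
R [0.5825 0.0793 0.045 ] [123.8  82.6 109.7]
Lm [0.5638 0.2154 0.045 ] [181.6 -42.  109.7]
Rm [0.617  0.1323 0.045 ] [181.4  56.6 109.7]
stripe0 [0.576  0.1996 0.    ] [183.3 -22.1 154.7]
stripe1 [0.6044 0.1552 0.    ] [183.2  30.6 154.7]
```

```bash
python3 -m inch '[[0,0,0,0,0,45,30],[0,0,0,0,0,90,30],[0,0,0,0,0,115,30],[0,0,0,0,0,123,30],[0,0,0,0,0,123,30],[0,0,0,10,0,123,30],[0,0,0,20,0,123,30],[0,0,0,30,0,123,30],[0,0,0,40,0,123,30],[0,0,0,50,0,123,30],[0,0,0,60,0,123,30],[0,0,0,70,0,123,30]]'
python3 -m inch '[[0,0,0,10,0,0,30],[0,0,0,20,0,0,30],[0,0,0,30,0,0,30],[0,0,0,40,0,0,30],[0,0,0,50,0,0,30],[0,0,0,60,0,0,30],[0,0,0,70,0,0,30],[0,0,0,80,0,0,30],[0,0,0,90,0,0,30],[0,0,0,90,0,0,30]]'
python3 -m inch '[[0,0,0,10,0,0,30],[0,0,0,20,0,0,30],[0,0,0,30,0,0,30],[0,0,0,40,0,0,30],[0,0,0,50,0,0,30],[0,0,0,60,0,0,30],[0,0,0,70,0,0,30],[0,0,0,75,0,0,30],[0,0,0,75,0,0,30]]'
python3 - <<'E'
from h import *
st(); im,p=snap('scene','s6'); cv2.imwrite('pics/s6c.png',cv2.resize(im[100:300,300:560,::-1],None,fx=3,fy=3))
E
```

```text
t: 23.5
tcp_pos: [0.4924, 0.119, 0.0333]
tool_rot: [0.96, 0.281, -0.002, 0.001]
force: [-6.8, -4.9, 5.3]
gripper_width: 0.0298
gripper_force: 4.3
t: 24.5
tcp_pos: [0.5684, 0.1673, 0.0332]
tool_rot: [0.96, 0.281, -0.002, 0.001]
force: [-4.5, -5.0, 4.0]
gripper_width: 0.0304
gripper_force: 3.7
t: 25.4
tcp_pos: [0.6327, 0.2074, 0.0329]
tool_rot: [0.96, 0.281, -0.001, 0.001]
force: [-2.0, -4.6, -0.2]
gripper_width: 0.03
gripper_force: 2.4
25.4 [0.6327 0.2074 0.0329] rot
 [[ 0.842  0.54  -0.   ]
 [ 0.54  -0.842 -0.003]
 [-0.002  0.002 -1.   ]] F [-2.  -4.6 -0.2] 0.03004929198247487
```

View pics/s6c.png

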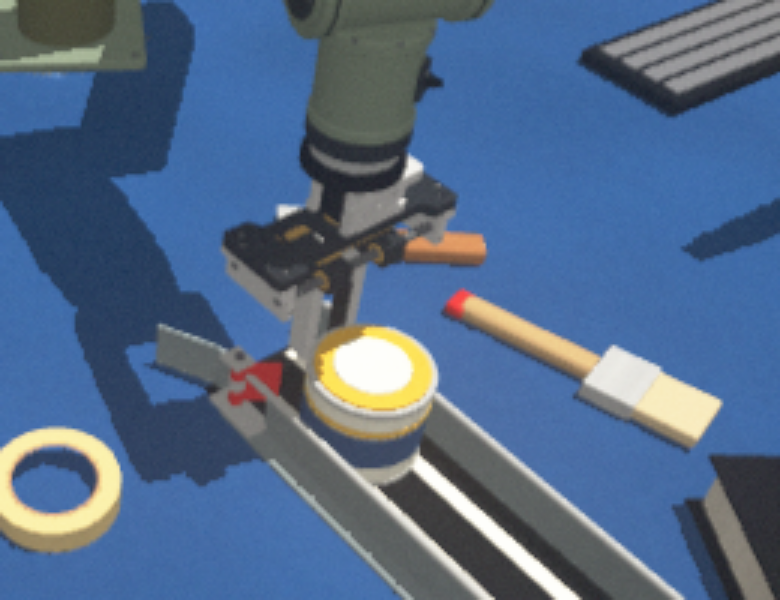

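tin B is latched: the catch is out behind it and it stands upright. Now I'll retreat and go for tinA.

```bash
python3 -m inch '[[0,0,0,-25,0,0,30],[0,0,0,-30,0,-50,30],[0,0,0,-30,0,-100,30],[0,0,0,-30,0,-130,30],[0,0,0,-30,0,-130,30]]' >/dev/null
python3 - <<'E'
from h import *
to(.458,-.41,.16,0); lids('scene'); lids('side')
E
```

```text
shift [-457.  425.    7.] turn -57.3 t 25.95 j [0.17 0.34 1.39 0.   1.4  1.17]
scene (183, 166, 21, 10) [ 0.4718 -0.3484  0.088 ]
scene (208, 161, 6, 12) [ 0.4554 -0.304   0.088 ]
side (87, 356, 47, 44) [0.814  0.7644 0.088 ]
side (247, 220, 29, 22) [0.6752 0.2456 0.088 ]
side (372, 129, 23, 14) [ 0.4436 -0.3335  0.088 ]
```

```bash
python3 -m inch '[[0,0,-57,-457,425,0,50],[0,0,-57,-457,425,0,50],[0,0,-57,-457,425,0,50],[0,0,-57,-457,425,0,50],[0,0,-57,-457,425,0,50],[0,0,-57,-457,425,0,50],[0,0,-57,-457,425,0,50],[0,0,-57,-457,425,0,50],[0,0,-57,-457,425,0,50],[0,0,-57,-457,425,0,50],[0,0,-57,-457,425,0,50],[0,0,-57,-457,425,0,50]]' >/dev/null
python3 -m inch '[[0,0,0,-66,0,0,50]]' >/dev/null
python3 - <<'E'
from h import *
to(.458,-.41,.16,0)
E
```

```text
shift [ 6. -3. -0.] turn -0.4 t 27.35 j [-0.87  0.32  1.44 -0.    1.39 -0.87]
```

```bash
python3 -m inch '[[0,0,0,2,-3,0,50],[0,0,0,2,-3,0,50]]'
python3 - <<'E'
from h import *
lids('wrist'); to(.458,-.41,.032,0); im,p=snap('wrist','w5'); print(im[120,300:340:10].tolist())
E
```

```text
t: 27.55
tcp_pos: [0.4585, -0.4131, 0.1593]
tool_rot: [0.71, 0.704, 0.0, -0.003]
force: [-0.4, 1.3, -0.1]
gripper_width: 0.0499
gripper_force: 0.0
shift [  2.  -1. 128.] turn -0.4 t 27.6 j [-0.87  0.31  1.45  0.    1.39 -0.87]
[[247, 246, 244], [247, 246, 244], [247, 246, 243], [246, 246, 242]]
```

```bash
cat >> h.py <<'E'
def wl():
    p=bot.camera_params('wrist'); im=bot.read_camera('wrist').astype(int); m=((im[:,:,0]>im[:,:,2]-15)).astype(np.uint8); m[230:]=0
    s=bot.observe(); M=R.from_quat(s['tool_rot']).as_matrix()
    for c in cv2.findContours(m,cv2.RETR_EXTERNAL,cv2.CHAIN_APPROX_NONE)[0]:
        if cv2.contourArea(c)>3000:
            x,y,w,h=cv2.boundingRect(c); X=px(p,x+w/2,y+h/2,.088); print((x,y,w,h),X,'tool',(M.T@(X-s['tcp_pos'])*1000).round(1))
E
python3 - <<'E'
from h import *
wl()
E
```

```text
(256, 68, 111, 115) [ 0.4462 -0.3405  0.088 ] tool [ 70.9 -14.   73.2]
```

```bash
python3 -m inch '[[0,0,0,0,-12,45,50],[0,0,0,0,-12,90,50],[0,0,0,0,-12,120,50],[0,0,0,0,-12,127,50],[0,0,0,0,-12,127,50],[0,0,0,10,-11,127,50],[0,0,0,20,-10,127,50],[0,0,0,32,-9,127,50],[0,0,0,46,-7,127,50],[0,0,0,60,-6,127,50],[0,0,0,74,-5,127,50],[0,0,0,88,-3,127,50]]'
python3 -m inch '[[0,0,0,14,1,0,50],[0,0,0,28,3,0,50],[0,0,0,42,4,0,50],[0,0,0,56,6,0,50],[0,0,0,70,7,0,50],[0,0,0,84,9,0,50],[0,0,0,98,10,0,50],[0,0,0,112,12,0,50],[0,0,0,126,13,0,50],[0,0,0,140,14,0,50],[0,0,0,154,16,0,50],[0,0,0,168,17,0,50]]'
python3 -m inch '[[0,0,0,14,1,0,50],[0,0,0,28,3,0,50],[0,0,0,42,4,0,50],[0,0,0,56,6,0,50],[0,0,0,70,7,0,50],[0,0,0,84,9,0,50],[0,0,0,98,10,0,50],[0,0,0,112,12,0,50],[0,0,0,126,13,0,50],[0,0,0,138,14,0,50]]'
python3 - <<'E'
from h import *
to(.496,.068,.032,0)
E
```

```text
t: 28.9
tcp_pos: [0.4589, -0.3279, 0.0378]
tool_rot: [0.709, 0.705, -0.001, 0.004]
force: [-1.8, -5.8, -0.4]
gripper_width: 0.0501
gripper_force: 2.8
t: 30.1
tcp_pos: [0.4776, -0.1596, 0.0378]
tool_rot: [0.709, 0.705, -0.001, 0.004]
force: [-1.3, -6.3, 0.1]
gripper_width: 0.0501
gripper_force: 3.0
t: 31.1
tcp_pos: [0.4922, -0.0211, 0.0377]
tool_rot: [0.709, 0.705, -0.0, 0.004]
force: [0.7, -7.6, 1.7]
gripper_width: 0.0502
gripper_force: 3.5
shift [89.  3.  5.] turn -0.3 t 31.1 j [-0.22  0.2   1.87 -0.    1.07 -0.21]
```

```bash
python3 -m inch '[[0,0,0,13,1,0,50],[0,0,0,26,1,0,50],[0,0,0,39,2,0,50],[0,0,0,52,3,0,50],[0,0,0,66,3,0,50],[0,0,0,77,3,0,50],[0,0,0,84,3,0,50],[0,0,0,89,3,0,50],[0,0,0,50,3,0,50],[0,0,0,40,3,-50,50],[0,0,0,40,3,-100,50],[0,0,0,40,3,-120,50]]' >/dev/null
python3 - <<'E'
from h import *
to(.434,.081,.157,-57.7); lids('side')
E
```

```text
shift [ 60. -64.   4.] turn 57.3 t 32.3 j [-0.13  0.05  1.76  0.    1.33 -0.13]
side (87, 356, 47, 44) [0.814  0.7644 0.088 ]
side (248, 218, 29, 22) [0.6756 0.2374 0.088 ]
side (319, 208, 28, 21) [0.4915 0.126  0.088 ]
```

```bash
python3 -m inch '[[0,0,57,60,-64,0,30],[0,0,57,60,-64,0,30],[0,0,57,60,-64,0,30],[0,0,57,60,-64,0,30],[0,0,57,60,-64,0,30],[0,0,57,60,-64,0,30],[0,0,57,60,-64,0,30],[0,0,57,60,-64,0,30],[0,0,57,60,-64,0,30],[0,0,57,60,-64,0,30]]'
python3 - <<'E'
from h import *
to(.4336,.082,.033,-57.7); wl()
E
```

```text
t: 33.35
tcp_pos: [0.4298, 0.081, 0.1551]
tool_rot: [0.96, 0.282, 0.0, -0.0]
force: [0.3, -1.3, -0.4]
gripper_width: 0.03
gripper_force: 0.0
shift [  4.   1. 122.] turn 0.4 t 33.35 j [-0.01 -0.07  1.89  0.    1.33  0.99]
(272, 58, 115, 118) [0.4966 0.1204 0.088 ] tool [77.5  2.8 67.1]
(509, 0, 117, 47) [ 0.6609 -0.0016  0.088 ] tool [149.8 194.2  67.1]
(245, 0, 172, 71) [0.5508 0.1539 0.088 ] tool [141.2   3.9  67.1]
(62, 0, 196, 164) [0.4435 0.2557 0.088 ] tool [ 105.9 -139.8   67.1]
```

```bash
python3 -m inch '[[0,0,0,4,1,45,30],[0,0,0,4,1,90,30],[0,0,0,4,1,115,30],[0,0,0,4,1,122,30],[0,0,0,4,1,122,30],[0,0,0,14,1,122,30],[0,0,0,24,1,122,30],[0,0,0,34,1,122,30],[0,0,0,44,1,122,30],[0,0,0,54,1,122,30],[0,0,0,64,1,122,30],[0,0,0,74,1,122,30]]'
python3 -m inch '[[0,0,0,10,0,0,30],[0,0,0,20,0,0,30],[0,0,0,30,0,0,30],[0,0,0,40,0,0,30],[0,0,0,50,0,0,30],[0,0,0,60,0,0,30],[0,0,0,70,0,0,30],[0,0,0,80,0,0,30],[0,0,0,90,0,0,30],[0,0,0,90,0,0,30]]'
python3 -m inch '[[0,0,0,10,0,0,30],[0,0,0,20,0,0,30],[0,0,0,30,0,0,30],[0,0,0,40,0,0,30],[0,0,0,50,0,0,30],[0,0,0,60,0,0,30],[0,0,0,70,0,0,30],[0,0,0,75,0,0,30],[0,0,0,75,0,0,30]]'
python3 -m inch '[[0,0,0,-25,0,0,30],[0,0,0,-30,0,-50,30],[0,0,0,-30,0,-100,30],[0,0,0,-60,0,-140,30],[0,0,0,-100,0,-140,30],[0,0,0,-130,0,-140,30],[0,0,0,-130,0,-140,30]]'
python3 - <<'E'
from h import *
lids('side'); im,p=snap('scene','s7'); cv2.imwrite('pics/s7c.png',cv2.resize(im[100:340,0:540,::-1],(800,356)))
E
```

```text
t: 34.6
tcp_pos: [0.4922, 0.1191, 0.0343]
tool_rot: [0.96, 0.281, -0.002, 0.001]
force: [-6.9, -4.9, 5.1]
gripper_width: 0.0299
gripper_force: 4.5
t: 35.6
tcp_pos: [0.5652, 0.1652, 0.0338]
tool_rot: [0.96, 0.282, -0.006, 0.002]
force: [-11.0, -10.3, 8.4]
gripper_width: 0.0303
gripper_force: 8.2
t: 36.5
tcp_pos: [0.6294, 0.2053, 0.0335]
tool_rot: [0.96, 0.281, -0.005, 0.003]
force: [-8.0, -10.3, 4.4]
gripper_width: 0.0298
gripper_force: 6.8
t: 37.2
tcp_pos: [0.5212, 0.1381, 0.1752]
tool_rot: [0.96, 0.281, 0.001, 0.0]
force: [0.4, 0.4, -0.1]
gripper_width: 0.0298
gripper_force: 0.0
side (87, 356, 47, 44) [0.814  0.7644 0.088 ]
side (214, 223, 30, 23) [0.759  0.2901 0.088 ]
side (248, 219, 30, 23) [0.6718 0.2423 0.088 ]
```

View pics/s7c.png

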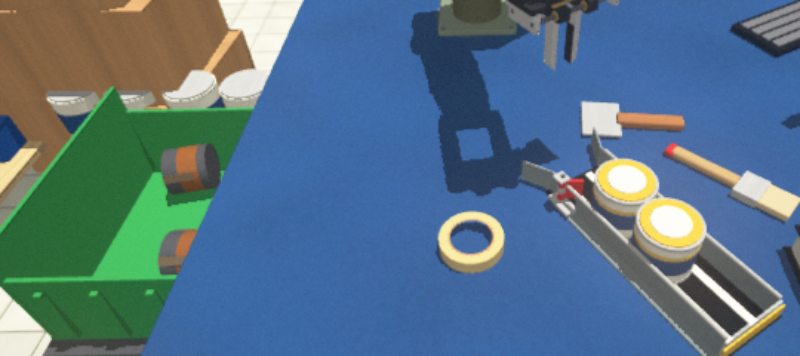

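Both tins are in the lane, with red showing at the catch (570,188), and both spent tins are in the crate. I'll check the catch pose numerically against the sprung-out picture.

Run:
```python
import cv2,numpy as np
for n in('scene0','s6','s7'):
    im=cv2.imread(f'pics/{n}.png')[210:245,360:410].astype(int); m=(im[:,:,2]>110)&(im[:,:,1]<70)&(im[:,:,0]<90); y,x=np.nonzero(m); print(n,m.sum(),x.min()+360,x.max()+360,y.min()+210,y.max()+210)
```

```text
scene0 117 376 393 220 234
s6 121 376 393 221 234
s7 114 376 393 220 234
```

The catch matches its sprung-out pose in the first picture, so I'm handing in.

```bash
python3 -c "
from cell import bot
print(bot.close_job())"
```

```text
the job is handed in; nothing more can be done
None
```

I've handed the job in, but it gave no verdict: the last pictures show both unopened tins upright in the lane with the catch out behind them, both dried-out tins in the crate, and the brush, knife and tape where they were.

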